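# Unstack the washing-up and set it to drain

## Robot

A 7-joint arm with a two-finger parallel gripper is mounted at the origin on the work surface. World frame = base frame: x ahead of the robot, y to its left, z up, the work surface at z = 0. Lengths are in m, angles in rad, forces in N, time in s.
With the tool pointing down it reaches from about 0.425 to 0.825 m from the base axis. Payload 3.6 kg.
Tool frame: the origin (TCP) lies on the centre line of the jaws, within the pads' length; the fingertips stand 8 mm ahead of it and the grasp point (between the pads) lies 11 mm behind it; z points along the fingers, y is the line along which they close (so a half turn about z gives the same grasp; the last joint's range is limited). The gripper opens to 85 mm and grips with 20 to 120 N. Pads are 22 mm wide; open, the fingers measure 114 mm over their backs; the gripper's body (76 mm by 85 mm) begins 54 mm behind the grasp point. The pads swing forward as they close: fully open they stand 13 mm farther back than shut.
Start: joints at [-1.339, 0.615, -0.013, 1.423, 0.008, 1.103, -0.04], TCP at [0.166, 0.628, 0.239] pointing down, gripper open.
Joint ranges: [-3.12, 3.12], [-0.3, 2.06], [-1.34, 1.32], [0.26, 2.42], [-1.36, 4.5], [0.01, 1.98], [-2.84, 2.84]. Speed limits (rad/s): [2.79, 2.79, 3.14, 3.14, 3.14, 3.14, 3.14].

## Interface

Orientations are given as a 3x3 rotation matrix whose columns are the frame's x, y, z axes.
In Python, from plant import * gives the robot as it stands. The module is installed in compiled form; this text tells all that it offers. Calls block until the motion is done:
- move_pose(position, orientation): joint-space move of the TCP to a pose.
- movel(position, rotation=None, feed=0.15): straight line of the TCP; rotation=None keeps the orientation; feed is the mean speed in m/s.
- move_j(angles): joint-space move.
- grip(opening): finger opening in m; the grip force is fixed at half the most; returns when the fingers have stopped.
- pause(seconds).
- solve_ik(position, orientation): joint angles nearest the present ones, or None.
- grab_frame(name): name is "scene" or "top"; returns the picture (420x560x3 uint8, red, green, blue); there is no depth.
- calibration(name): a dict with "mtx" (3x3 intrinsics, pixels), "world_to_cam" (4x4, takes a point from world to camera coordinates). Camera axes: x right, y down, z forward; pixel columns grow to the right and rows downward; lengths in m; the calibration is good to about 2 mm. A picture is of the moment at which its call begins. calibration takes no time and is no camera call.
A pose or a line that the arm cannot do raises IKError and nothing moves.
- hand_in(): hands the job in; it is judged then, once.
Readings, each from a call of its own:
- read_clock(): time.
- read_qpos(): joint angles.
- read_dq(): joint speeds.
- read_tau(): joint torques, N m.
- read_position(): TCP position.
- read_tcp_rot(): TCP orientation.
- read_wrist_force(): force on the tool from outside, world axes, zero at the start.
- read_moment(): the same for the moment, N m.
- read_grip_width(): finger opening in m.
- read_grasp_force(): force on a finger pad.
Only numpy, scipy, OpenCV 4.12 (cv2) and the standard library are available. Lean on these libraries where they do the work, as an engineer would, in place of code of your own. Each camera call takes 0.05 s, during which the arm holds its last target. There are 200 camera calls.

## Task

The washed-up crockery stands upside down in two little stacks on the worktop; take them apart and set everything to drain. Hang each beaker mouth-down over the leaning peg that suits its depth (the tallest beaker on the longest peg, the middle one on the middle peg, the shortest on the shortest), right down so that it hangs with its closed end resting on the peg's tip, and stand the footed bowl mouth-down on the ribbed draining mat with its whole rim on the mat. Drop nothing, and leave the spice jar and the sauce bottle where they stand.

Things in the scene. Friction and masses are not known exactly. Their poses are not given: they have to be found in the camera images.
- bowl_mid (a point): white porcelain footed bowl, upside down: centre, half-way up. Height 64 mm; rim 120 mm across (bottom now), walls 4 mm; on top now its solid round foot, 60 mm across, 18 mm high, sides upright, good to grip; below that it flares to 88 mm across at 10 mm and 110 mm at 26 mm under the foot. z points up to the foot. It stands on the worktop; the middle beaker stands on its foot.
- tall_mid (a point): the tallest of three white porcelain beakers, upside down: centre, half-way up. Height 100 mm, outside diameter 70 mm at the mouth (bottom now) tapering to 62 mm at the closed end (top now); walls 4 mm, closed end 6 mm thick, 94 mm deep inside. z runs from mouth to closed end. It stands on the worktop, with the shortest beaker on top of it at the start.
- middle_mid (a point): the middle-sized of three white porcelain beakers, upside down: centre, half-way up. Height 76 mm, outside diameter 60 mm at the mouth (bottom now) tapering to 55 mm at the closed end (top now); walls 4 mm, closed end 6 mm thick, 70 mm deep inside. z runs from mouth to closed end. It stands on the foot of the upturned bowl at the start.
- short_mid (a point): the shortest of three white porcelain beakers, upside down: centre, half-way up. Height 54 mm, outside diameter 54 mm at the mouth (bottom now) tapering to 49 mm at the closed end (top now); walls 4 mm, closed end 6 mm thick, 48 mm deep inside. z runs from mouth to closed end. It stands on the closed end of the tallest beaker at the start.
- tip_long (a point): tip (top end) of the longest of three fixed wooden draining pegs: round, 14 mm thick, rounded end, 120 mm apart in a row in a white tray (180 x 400 mm, edge 18 mm high). z is vertical; the peg leans 25 degrees from it towards its own -x; the other pegs lie along its own y. 126 mm along the axis from its foot, 4 mm above the worktop, to this tip, 118 mm above the worktop.
- tip_medium (a point): tip (top end) of the middle-long of three fixed wooden draining pegs: round, 14 mm thick, rounded end, 120 mm apart in a row in a white tray (180 x 400 mm, edge 18 mm high). z is vertical; the peg leans 25 degrees from it towards its own -x; the other pegs lie along its own y. 101 mm along the axis from its foot, 4 mm above the worktop, to this tip, 96 mm above the worktop.
- tip_small (a point): tip (top end) of the shortest of three fixed wooden draining pegs: round, 14 mm thick, rounded end, 120 mm apart in a row in a white tray (180 x 400 mm, edge 18 mm high). z is vertical; the peg leans 25 degrees from it towards its own -x; the other pegs lie along its own y. 79 mm along the axis from its foot, 4 mm above the worktop, to this tip, 76 mm above the worktop.
- mat: grey silicone draining mat, 190 x 190 mm, fixed, 11 straight ribs on it along its own x; the tops of the ribs are 8 mm above the worktop. Origin: centre of its underside, on the worktop.
- spice_mid (a point): bystander, to be left alone: small white and red spice jar, 45 mm in diameter, 84 mm high; its centre, half-way up.
- sauce_mid (a point): bystander, to be left alone: red squeeze bottle of sauce, 64 mm in diameter, 190 mm high; its centre, half-way up.
Not all that is in view belongs to the job. What is shaped like the part that bears tip_medium but purple is not meant.

How it is judged:
At the end, for the whole second after the job is handed in: Each beaker hangs mouth-down on its own peg (longest for tallest, and so on), closed end within 8 mm of resting on the tip, leaning under 40 degrees; the bowl stands level, mouth-down on the mat ribs, its whole rim on the mat (centre within 35 mm of the mat's along both its sides); all at rest (z of tip_long in the frame of tall_mid between 0.036 and 0.05 m and distance between tip_long and tall_mid below 0.0492 m and angle between each of tall_mid, middle_mid, short_mid's own z axis and vertical below 0.7 rad and linear speed of each of tall, middle, short, bowl below 0.02 m/s and angular speed of each of tall, middle, short below 0.2 rad/s and z of tip_medium in the frame of middle_mid between 0.024 and 0.038 m and distance between tip_medium and middle_mid below 0.0388 m and z of tip_small in the frame of short_mid between 0.013 and 0.027 m and distance between tip_small and short_mid below 0.0304 m and x of bowl_mid in the frame of mat between -0.035 and 0.035 m and y of bowl_mid in the frame of mat between -0.035 and 0.035 m and height (world z) of bowl_mid between 0.034 and 0.046 m and angle between bowl_mid's own z axis and vertical below 0.1 rad); the robot touches nothing.
It fails at once if a beaker or the bowl is dropped (falls free faster than 0.7 m/s, that is from more than about 25 mm) ((contact force between the fingers and bowl below 0.05 N and linear speed of bowl above 0.7 m/s) or (contact force between the fingers and tall below 0.05 N and linear speed of tall above 0.7 m/s) or (contact force between the fingers and middle below 0.05 N and linear speed of middle above 0.7 m/s) or (contact force between the fingers and short below 0.05 N and linear speed of short above 0.7 m/s)).
It fails at once if the spice jar or the sauce bottle is knocked over or shifted more than 25 mm (distance of any of spice_mid, sauce_mid from where it was at the start of the episode above 0.025 m).
It also fails if it takes over 112 s, if anything falls off the work surface, if the arm or the gripper's body presses on something with over 40 N, if the wrist force passes 120 N, or if a joint passes its speed limit or range.

## Working session

There is one attempt and no reset: what is moved stays moved. The work goes in short steps, each a Python script; the robot and the scene stay as the last script left them, time stands still between calls to the robot, and variables do not carry over. Pictures are saved under pics/ and viewed, at most 14 in all, crops included, and the job is handed in when it is done.

```bash
mkdir -p pics; python3 - <<'E'
from plant import *
import cv2
for n in ("scene","top"):
    cv2.imwrite(f"pics/{n}0.png",grab_frame(n)[:,:,::-1])
    c=calibration(n);print(n,c["mtx"].round(1).tolist(),c["world_to_cam"].round(3).tolist())
print(read_clock(),read_qpos())
E
```

```text
scene [[391.6, 0.0, 277.7], [0.0, 391.6, 213.3], [0.0, 0.0, 1.0]] [[0.274, 0.962, -0.004, -0.045], [0.533, -0.155, -0.831, -0.256], [-0.8, 0.225, -0.556, 1.476], [0.0, 0.0, 0.0, 1.0]]
top [[513.1, 0.0, 288.7], [0.0, 513.1, 203.4], [0.0, 0.0, 1.0]] [[-0.014, -1.0, -0.015, -0.091], [-0.998, 0.015, -0.066, 0.591], [0.066, 0.014, -0.998, 1.421], [0.0, 0.0, 0.0, 1.0]]
0.1 [-1.33948682  0.61584787 -0.01264398  1.42476835  0.00808393  1.10344252
 -0.04038665]
```

View pics/scene0.png

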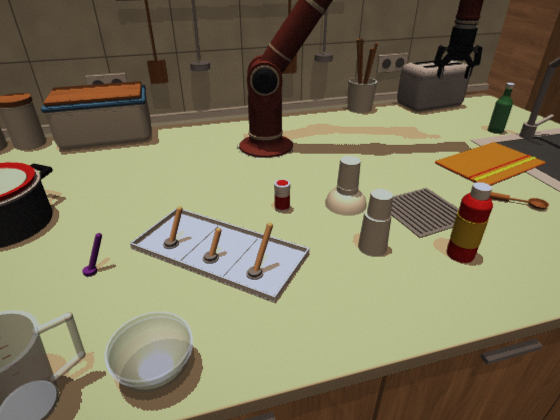

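View pics/top0.png

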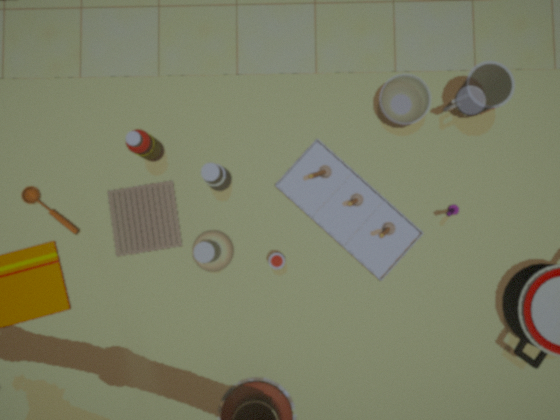

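```bash
cat > h.py <<'E'
import numpy as np,cv2
from plant import *
from scipy.optimize import least_squares
def proj(n,P):
    c=calibration(n);p=c["world_to_cam"]@np.append(P,1);q=c["mtx"]@p[:3];return q[:2]/q[2]
def ray(n,uv,z):
    c=calibration(n);T=c["world_to_cam"];R=T[:3,:3];o=-R.T@T[:3,3]
    d=R.T@np.linalg.solve(c["mtx"],[*uv,1]);return o+d*(z-o[2])/d[2]
def tri(s,t):
    r=least_squares(lambda P:np.r_[proj("scene",P)-s,proj("top",P)-t],[.5,0,.1]);return r.x,np.abs(r.fun).max()
E
python3 - <<'E'
import cv2
s=cv2.imread("pics/scene0.png");t=cv2.imread("pics/top0.png")
R=lambda i,k:cv2.resize(i,None,fx=k,fy=k,interpolation=cv2.INTER_CUBIC)
a=R(s[195:290,130:310],4);b=R(t[135:285,270:430],4)
c=R(s[150:265,265:405],5);d=R(t[145:280,100:300],4)
cv2.imwrite("pics/c1.png",a);cv2.imwrite("pics/c2.png",b);cv2.imwrite("pics/c3.png",c);cv2.imwrite("pics/c4.png",d)
E
```

```text
(no output)
```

View pics/c1.png

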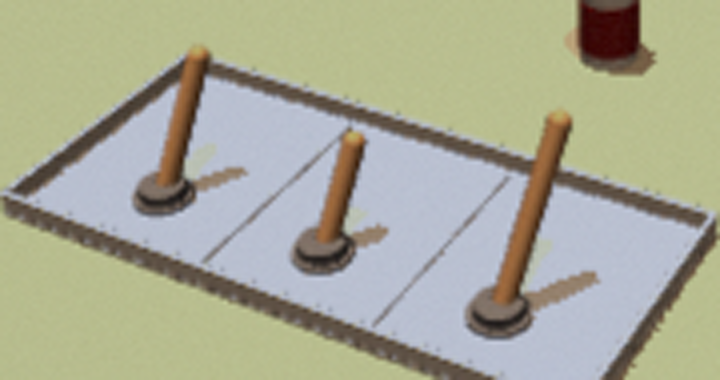

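View pics/c2.png

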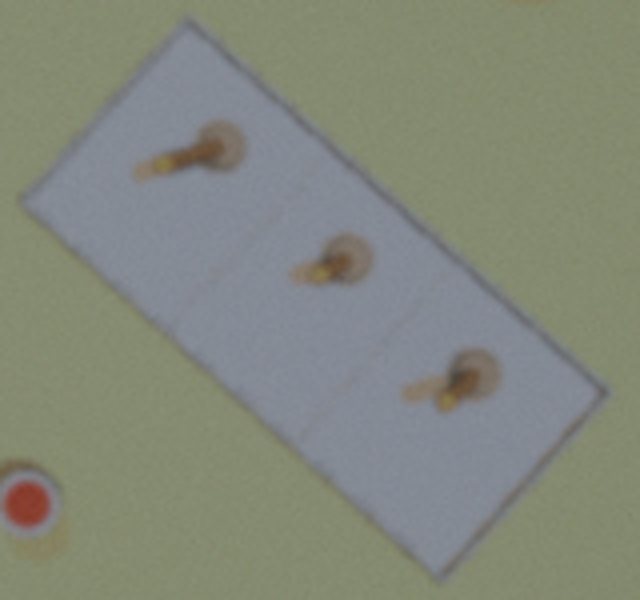

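View pics/c3.png

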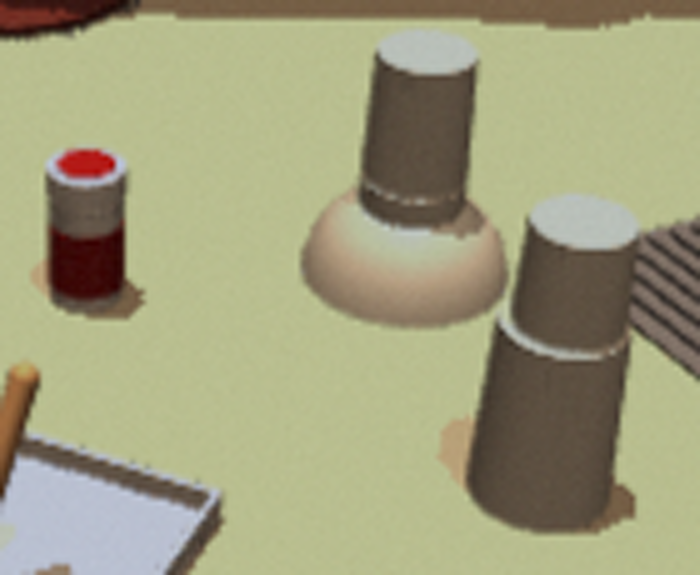

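View pics/c4.png

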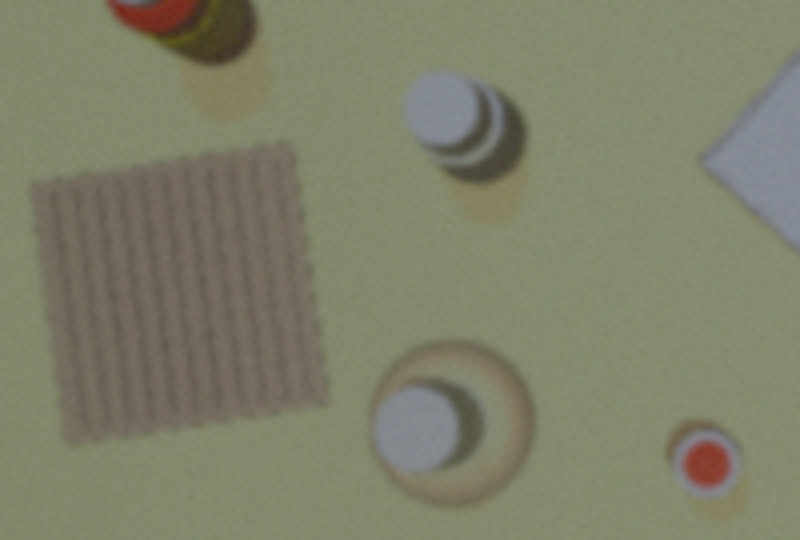

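```bash
python3 - <<'E'
from h import *
f=lambda p,k,o:(np.array(p)+.5)/k-.5+o
P={}
for n,a,b in [("long",(560,114),(163,163)),("medium",(200,48),(447,400)),("small",(354,134),(322,272))]:
    P[n]=tri(f(a,4,(130,195)),f(b,4,(270,135)));print(n,P[n])
for n,a,b in [("middletop .140",(427,52),(417,429)),("shorttop .154",(583,222),(443,110)),("spicetop .084",(87,165),(707,464))]:
    print(n,tri(f(a,5,(265,150)),f(b,4,(100,145))))
C=[ray("top",f(c,4,(100,145)),.008) for c in [(32,183),(293,145),(328,403),(68,443)]]
print("mat",np.mean(C,0),[np.linalg.norm(C[i]-C[i-1]).round(4) for i in range(4)], C[1]-C[0])
print("bowl",ray("top",f((452,424),4,(100,145)),.0))
for n,b,z in [("long",(163,163),.118),("medium",(447,400),.096),("small",(322,272),.076),("mid",(417,429),.14)]:pass
for n,c in [("lf",(222,145)),("sf",(346,258)),("mf",(473,373))]: print(n,ray("top",f(c,4,(270,135)),.012))
for c in [(188,18),(606,392),(440,580),(22,200)]: print("tray",ray("top",f(c,4,(270,135)),.018))
print("sauce",tri((480,190),(134,137)))
for p in[(.6,.2,.25),(.6,-.3,.2)]:print(solve_ik(p,np.diag([1,-1,-1.])))
print(read_tcp_rot().round(2).tolist())
E
```

```text
long (array([ 0.65644054, -0.15791769,  0.11648273]), np.float64(0.1902783197286908))
medium (array([ 0.49877304, -0.3423635 ,  0.09482893]), np.float64(0.5179123498666058))
small (array([ 0.58604964, -0.26383158,  0.07550285]), np.float64(0.5352041179455114))
middletop .140 (array([0.46096159, 0.1187892 , 0.13815414]), np.float64(0.1932339176804021))
shorttop .154 (array([0.66504406, 0.09974681, 0.15181729]), np.float64(0.457529922219976))
spicetop .084 (array([ 0.43367934, -0.0645299 ,  0.08253653]), np.float64(0.2259684604310337))
mat [0.55571973 0.3098264  0.008     ] [np.float64(0.1866), np.float64(0.188), np.float64(0.185), np.float64(0.1858)] [ 0.02428386 -0.18640272  0.        ]
bowl [0.46041823 0.1184495  0.        ]
lf [ 0.68107922 -0.20335214  0.012     ]
sf [ 0.59965827 -0.28904878  0.012     ]
mf [ 0.51754584 -0.3760274   0.012     ]
tray [ 0.77106619 -0.18066598  0.018     ]
tray [ 0.50291839 -0.46699033  0.018     ]
tray [ 0.37444234 -0.34832747  0.018     ]
tray [ 0.64358088 -0.06164165  0.018     ]
sauce (array([0.75189258, 0.28512242, 0.18094704]), np.float64(0.530039289018049))
[-0.76721256  0.67304055  0.75230285  1.4784713  -0.47881752  1.17980733
 -1.51093701]
[-0.10545111  0.9734044   1.22039516  1.42627574 -0.91498577  1.36958732
 -0.42752629]
[[-0.97, 0.25, -0.0], [0.25, 0.97, -0.0], [-0.0, -0.0, -1.0]]
```

```bash
cat >> h.py <<'E'
TIP={"long":np.array([.6564,-.1579,.118]),"medium":np.array([.4988,-.3424,.096]),"small":np.array([.5860,-.2638,.076])}
LEAN=np.array([-.48,.88,0]);LEAN/=np.linalg.norm(LEAN)
PEG=LEAN*np.sin(np.radians(25))+np.array([0,0,np.cos(np.radians(25))])
UP=np.array([0,0,1.])
def rot(tilt,yaw):
    "tool frame: z along -(beaker axis) leaning `tilt` deg towards LEAN; yaw = heading of jaw line (deg)"
    t=np.radians(tilt);z=-(LEAN*np.sin(t)+UP*np.cos(t))
    y=np.array([np.cos(np.radians(yaw)),np.sin(np.radians(yaw)),0]);y-=z*(y@z);y/=np.linalg.norm(y)
    return np.c_[np.cross(y,z),y,z]
E
python3 - <<'E'
from h import *
for nm,Ln in [("meas",LEAN),("perp",np.array([-.727,.687,0]))]:
    for n,l in [("long",126),("medium",101),("small",79)]:
        ax=Ln*np.sin(np.radians(25))+UP*np.cos(np.radians(25))
        Q=TIP[n]-ax*(l-15)/1000
        print(nm,n,(proj("scene",Q)-(130,195))*4,(proj("top",Q)-(270,135))*4)
q0=read_qpos()
for nm,p,t in [("short",(.665,.0997,.28),0),("smallpeg",TIP["small"]+PEG*.15,13),("longpeg",TIP["long"]+PEG*.19,18),("mid",(.461,.119,.3),0),("medpeg",TIP["medium"]+PEG*.17,15),("medlow",TIP["medium"],15),("longlow",TIP["long"],18),("smalllow",TIP["small"],13),("bowl",(.461,.119,.057),0),("mat",(.556,.31,.065),0)]:
    o=[]
    for y in range(-180,180,30):
        q=solve_ik(p,rot(t,y)); o.append((y,None if q is None else round(float(np.abs(q-q0).max()),1)))
    print(nm,o)
E
```

```text
meas long [499.90011313 290.89902041] [214.91978382 145.72990438]
meas medium [163.87600248 173.30880524] [470.62265681 373.29990593]
meas small [322.51276173 230.60976082] [343.3659603  256.90110312]
perp long [520.35475413 301.39544141] [201.90103085 129.52167488]
perp medium [176.23714834 179.9740346 ] [460.31251532 360.50795403]
perp small [332.89203852 236.07688271] [335.77422059 247.46698957]
short [(-180, 2.8), (-150, 2.2), (-120, 1.7), (-90, 1.3), (-60, 0.8), (-30, 0.8), (0, 0.9), (30, 1.0), (60, 1.0), (90, 1.5), (120, 1.9), (150, 2.4)]
smallpeg [(-180, 2.1), (-150, 1.6), (-120, 1.1), (-90, 1.1), (-60, 1.0), (-30, 1.1), (0, 1.0), (30, 1.3), (60, 1.6), (90, 1.9), (120, 2.3), (150, 2.8)]
longpeg [(-180, 2.5), (-150, 2.0), (-120, 1.5), (-90, 1.3), (-60, 1.1), (-30, 0.8), (0, 0.9), (30, 1.0), (60, 1.1), (90, 1.5), (120, 2.0), (150, 2.5)]
mid [(-180, 2.8), (-150, 2.3), (-120, 1.8), (-90, 1.5), (-60, 1.0), (-30, 0.6), (0, 0.7), (30, 0.8), (60, 0.9), (90, 1.4), (120, 1.9), (150, 2.3)]
medpeg [(-180, 2.0), (-150, 1.5), (-120, 1.2), (-90, 1.1), (-60, 1.1), (-30, 1.1), (0, 1.1), (30, 1.3), (60, 1.8), (90, 2.3), (120, 2.7), (150, 2.4)]
medlow [(-180, 2.7), (-150, 1.2), (-120, 1.2), (-90, 1.2), (-60, 1.2), (-30, 1.4), (0, 1.5), (30, 1.7), (60, 1.7), (90, 1.8), (120, 2.3), (150, 2.8)]
longlow [(-180, 2.8), (-150, 1.7), (-120, 1.2), (-90, 1.2), (-60, 1.1), (-30, 1.1), (0, 1.2), (30, 1.2), (60, 1.2), (90, 1.5), (120, 1.9), (150, 2.4)]
smalllow [(-180, 1.8), (-150, 1.3), (-120, 1.1), (-90, 1.5), (-60, 1.5), (-30, 1.4), (0, 1.4), (30, 1.4), (60, 1.5), (90, 1.7), (120, 2.1), (150, 2.6)]
bowl [(-180, 2.4), (-150, 2.7), (-120, 1.2), (-90, 1.2), (-60, 0.8), (-30, 0.8), (0, 0.9), (30, 0.9), (60, 1.0), (90, 1.2), (120, 1.6), (150, 2.0)]
mat [(-180, 2.2), (-150, 2.7), (-120, 1.7), (-90, 1.5), (-60, 1.1), (-30, 0.7), (0, 0.7), (30, 0.7), (60, 0.8), (90, 1.0), (120, 1.4), (150, 1.8)]
```

```bash
cat >> h.py <<'E'
def pick(xy,top,g,yaw=-60,lift=.12):
    R=rot(0,yaw);p=np.array([*xy,top-g])
    move_pose(p+UP*(g+.05),R);movel(p,feed=.12);grip(0.0)
    print("w",read_grip_width(),"F",read_grasp_force(),read_wrist_force().round(1),read_clock())
    movel(p+UP*lift,feed=.15);print("after",read_grip_width(),read_grasp_force(),read_wrist_force().round(1))
def hang(peg,depth,g,tilt,yaw=-60,s=.002):
    R=rot(tilt,yaw);a=-R[:,2]
    T=lambda s:TIP[peg]+PEG*s-a*(g-.006)   # closed end's inside centre sits s above the tip
    move_pose(T(depth+.03),R);movel(T(s),feed=.1)
    print("in",read_wrist_force().round(1),read_grip_width(),read_clock())
def snap(n):
    a=cv2.resize(grab_frame("scene")[120:330,100:510],None,fx=1.4,fy=1.4);b=cv2.resize(grab_frame("top")[90:290,80:490],None,fx=1.4,fy=1.4)
    cv2.imwrite(n,np.vstack([a,b])[:,:,::-1])
E
python3 - <<'E'
from h import *
pick((.665,.0998),.154,.028)
hang("small",.048,.028,13)
snap("pics/s1.png")
E
```

```text
w 0.05021289419265095 F 62.19788602553308 [-1.5  0.8  5.6] 3.9
after 0.04994191176184047 62.06305522006005 [-1.2  0.3 -1. ]
in [-2.8  1.   1.7] 0.04948844905892362 7.1417
```

View pics/s1.png

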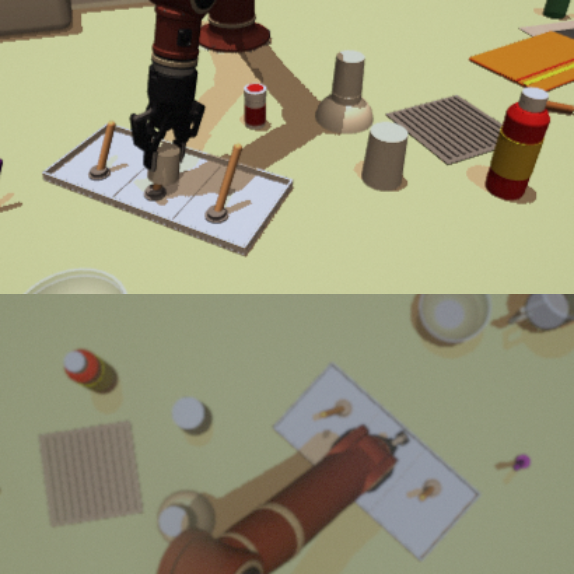

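```bash
cat >> h.py <<'E'
def settle(n=10,lim=4.):
    f0=read_wrist_force()@PEG
    for i in range(n):
        if read_wrist_force()@PEG-f0>lim: break
        movel(read_position()-PEG*.001,feed=.02)
    print("settle",i,(read_wrist_force()).round(1),read_grip_width())
def release(back=.11):
    w=read_grip_width()
    for o in (.004,.01,.02): grip(min(.085,w+o));pause(.15)
    grip(.085);R=read_tcp_rot();movel(read_position()-R[:,2]*back,feed=.15);print("rel",read_clock())
E
python3 - <<'E'
from h import *
settle();release();snap("pics/s2.png")
pick((.665,.0998),.100,.03)
E
```

```text
settle 1 [-3.6  3.   6.5] 0.04950939861469464
rel 9.85
w 0.06196244725664537 F 66.04752025043126 [-0.2  1.7  6.9] 12.4333
after 0.06217626997245732 65.47704250158858 [-0.7  0.4 -1.5]
```

View pics/s2.png

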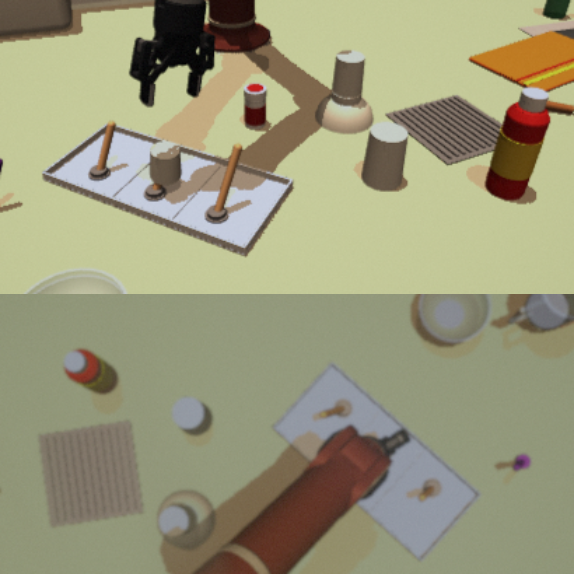

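```bash
python3 - <<'E'
from h import *
hang("long",.094,.03,18,s=.004);settle();release(.13)
p=read_position();movel([p[0],p[1],max(p[2],.3)],feed=.2)
snap("pics/s3.png");pick((.461,.1188),.140,.03,lift=.14)
E
```

```text
in [ 0.  -0.4 -1.7] 0.06251476997393257 15.6083
settle 3 [-2.4  1.6  4.3] 0.06185794047696488
rel 18.7583
w 0.054763479165740835 F 62.501309998333454 [-1.1 -0.1  8.1] 21.8333
after 0.05501927076128009 63.24271811172366 [-0.   0.4 -0.9]
```

View pics/s3.png

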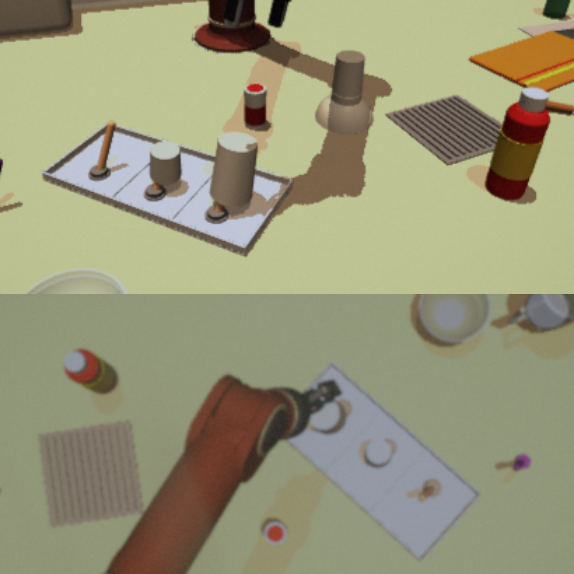

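```bash
python3 - <<'E'
from h import *
move_pose(TIP["medium"]+PEG*.18,rot(15,-60))
hang("medium",.070,.03,15,s=.004);settle();release(.13)
p=read_position();movel([p[0],p[1],.28],feed=.2)
move_pose([.461,.119,.25],rot(0,-60))
snap("pics/s4.png");movel([.461,.119,.13],feed=.2)
cv2.imwrite("pics/s5.png",cv2.resize(grab_frame("scene")[110:240,260:440],None,fx=4,fy=4,interpolation=2)[:,:,::-1])
E
```

```text
in [-0.   0.2 -1. ] 0.054246861304232515 25.975
settle 4 [-1.9  2.6  4.5] 0.05468048845374472
rel 29.425
```

View pics/s4.png

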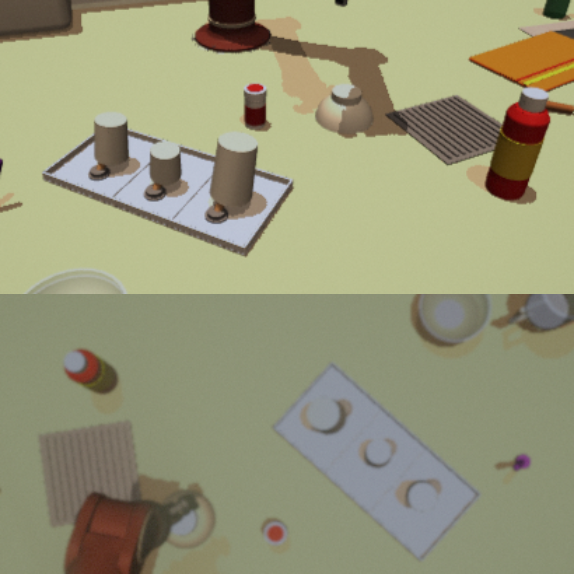

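View pics/s5.png

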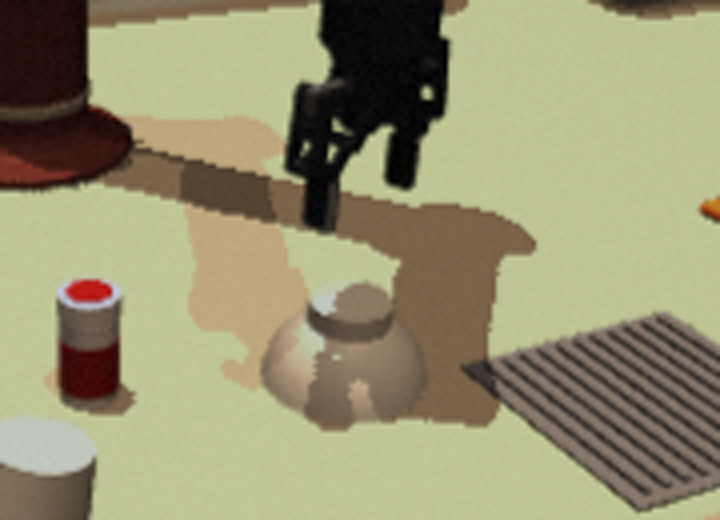

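```bash
python3 - <<'E'
from h import *
print(proj("scene",[.461,.119,.064]),"vs 347.6 184.4")
for z in (.11,.12,.13,.14): print(z,proj("scene",[.484,.079,z]),proj("scene",[.438,.159,z]),"vs 339.4 167.9 / 359.8 156.5")
E
```

```text
[347.2782501  183.98471273] vs 347.6 184.4
0.11 [338.68587019 175.0944405 ] [358.54931513 163.8503749 ] vs 339.4 167.9 / 359.8 156.5
0.12 [338.9973076  171.75980518] [358.94594459 160.62576366] vs 339.4 167.9 / 359.8 156.5
0.13 [339.31209036 168.38935029] [359.34661995 157.36825906] vs 339.4 167.9 / 359.8 156.5
0.14 [339.63027268 164.98249556] [359.75140344 154.07735522] vs 339.4 167.9 / 359.8 156.5
```

```bash
python3 - <<'E'
from h import *
movel([.461,.119,.052],feed=.1);print(read_wrist_force().round(1))
grip(0);print(read_grip_width(),read_grasp_force(),read_wrist_force().round(1))
movel([.461,.119,.056],feed=.03);print(read_grip_width(),read_grasp_force(),read_wrist_force().round(1))
movel([.461,.119,.112],feed=.08);print(read_grip_width(),read_grasp_force(),read_wrist_force().round(1),read_clock())
cv2.imwrite("pics/s6.png",cv2.resize(grab_frame("scene")[110:240,260:440],None,fx=4,fy=4,interpolation=2)[:,:,::-1])
E
```

```text
[-0.3  0.1  0.1]
0.057891395306704535 62.808473110198975 [-1.3  0.5  5.7]
0.057537964246339286 64.43910956382751 [ 0.6 -0.4 -3. ]
0.057608484744535705 64.44646954536438 [-0.7  0.8 -3.4] 34.9083
```

View pics/s6.png

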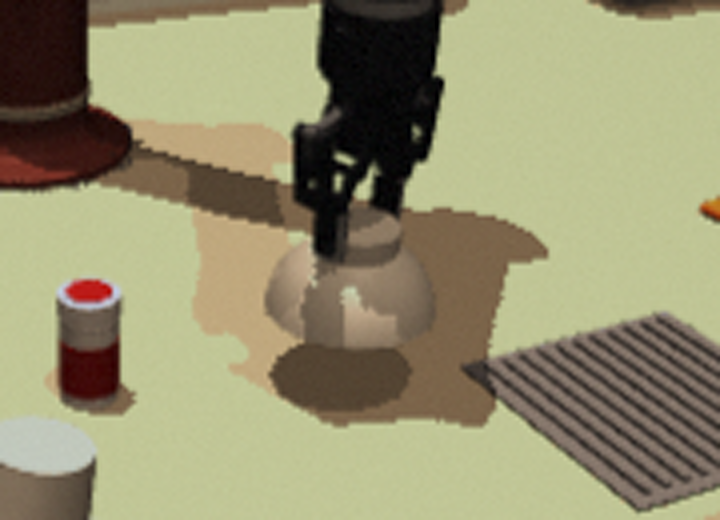

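```bash
python3 - <<'E'
from h import *
movel([.553,.310,.112],feed=.12);movel([.553,.310,.063],feed=.08)
for i in range(8):
    f=read_wrist_force();
    if f[2]>2: break
    movel(read_position()-UP*.001,feed=.02)
print(i,f.round(1),read_position(),read_grip_width())
for o in (.062,.07,.085): grip(o);pause(.2)
movel(read_position()+UP*.15,feed=.15);move_pose([.45,.05,.33],rot(0,-60));pause(.5)
snap("pics/s7.png");print(read_clock())
E
```

```text
3 [-1.4 -1.4  5.7] [0.55343444 0.3099556  0.06114423] 0.057844624998922484
42.6833
```

View pics/s7.png

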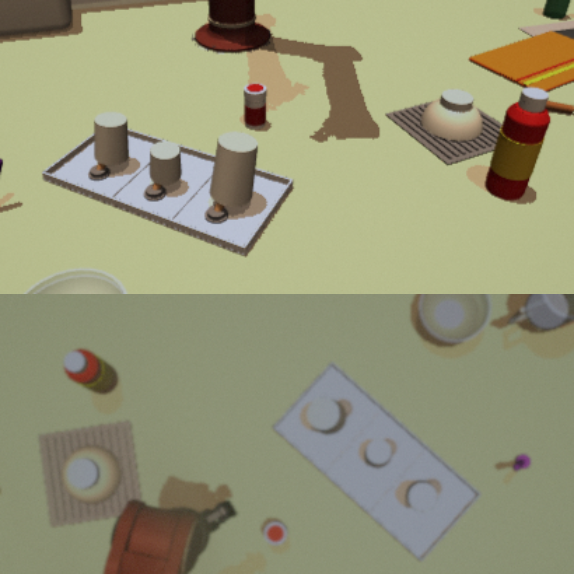

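The bowl sits central on the mat (top view, about (92,473) in the crop). All three beakers hang on their own pegs, and the jar and bottle are untouched.

```bash
python3 -c "
from plant import *
print(hand_in())"
```

```text
the job is handed in; nothing more can be done
None
```

I handed the job in at about 43 s of the 112 s: in the last pictures each beaker hangs on its matching peg, the bowl stands central on the mat, and the spice jar and sauce bottle are where they were; the hand-in returned no verdict.

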